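# Lay the standing tape roll down into its cradle

## Task

The roll of packing tape has been left standing on its rim in front of its grey cradle, from where it could roll off the bench. Push it over near its top so that it falls towards the cradle and lies flat, then push it along until it is fully home against the cradle's fences, and back away. Only push it with the fingers: do not pinch or lift it, and leave the two bottles and the little relay standing where they are.

Things in the scene. Friction and masses are not known exactly. Their poses are not given: they have to be found in the camera images.
- tape_center (a point): Centre of the loose tape roll: tan ring, 104 mm across, 48 mm wide, 56 mm hole, about 0.18 kg. It starts standing on its rim (centre 52 mm up), axis level, roughly towards the cradle. z axis = ring axis: starts pointing away from the cradle, ends up when tipped towards it. A push along the axis at 90 mm height tips it. Lying in the cradle, the centre is 27 mm above the bench.
- cradle_seat (a point): Where the lying roll's centre belongs, on the fixed grey cradle's 3 mm thick floor plate. x axis: level, from the open front to the back; z up. Floor: x -86 to 69, y -70 to 70 mm. Fences 22 mm above the bench, 8 mm thick: one across at x = 56 mm, two at 45 degrees left and right, inner faces 53.5 mm from here; they centre the roll as it is pushed towards +x.
- cradle_front (a point): Middle of the top front edge of the cradle's floor plate (3 mm high), 86 mm before the seat; axes as the seat's. The roll's face starts 5 to 20 mm before this edge, which stops it from sliding as it tips; it lands partly on the floor plate, 25 to 70 mm short of the seat.
- flux_bottle_center (a point): Half-way up the cream spout bottle (42 mm diameter, 94 mm high), loose, standing on one side of the cradle. z axis up.
- cleaner_bottle_center (a point): Half-way up the clear bottle with green cleaner and white cap (36 mm diameter, 82 mm high), loose, standing on the other side of the cradle. z axis up.
- relay_center (a point): Half-way up the little blue box-shaped relay (24x30x24 mm), loose, standing left of the roll. z axis up.

How it is judged:
By the outcome, as a careful person would: the job done as asked, in the order asked, and still so for the second after the job is handed in, with the robot touching nothing.
It also fails if it takes over 40 s, if anything falls off the work surface, if the arm or the gripper's body presses on something with over 40 N, if the wrist force passes 120 N, or if a joint passes its speed limit or range.

## Robot

A 6-joint arm with a two-finger parallel gripper is mounted at the origin on a cart in front of the work surface, level with it; the furniture and walls round the work are solid. World frame = base frame: x ahead of the robot, y to its left, z up, the work surface at z = 0. Lengths are in m, angles in degrees, forces in N, time in s.
With the tool pointing down it reaches from about 0.3 to 0.75 m from the base axis. Payload 8.5 kg.
Tool frame: the origin (TCP) lies midway between the tips of the shut fingers; the grasp point (between the pads) lies 19 mm behind it (env.tcp_to_grasp is the z of the grasp point in the tool frame, in m); z points along the fingers, y is the line along which they close (so a half turn about z gives the same grasp; the last joint's range is limited). The gripper opens to 85 mm and grips with 20 to 120 N. Pads are 22 mm wide; open, the fingers measure 114 mm over their backs; the gripper's body (76 mm by 85 mm) begins 54 mm behind the grasp point. The pads swing forward as they close: fully open they stand 13 mm farther back than shut.
Start: joints at [-76.221, 21.807, 74.336, -0, 83.858, -12.336], TCP at [0.242, -0.494, 0.231] pointing down, gripper open.
Joint ranges: [-178.18, 178.18], [-50.72, 133.34], [12.68, 142.11], [-81.47, 261.47], [9.98, 163.14], [-165.26, 165.26]. Speed limits (degrees/s): [136.94, 136.94, 180, 180, 180, 180].

## Interface

Orientations are given as a 3x3 rotation matrix whose columns are the frame's x, y, z axes.
In Python, from rig import env, imaging, job, models gives the robot as it stands. The module is installed in compiled form; this text tells all that it offers.
- The arm moves only by the tool jog_arm, never from a script. Its argument "plan" is text: rows parted by semicolons, each of 7 numbers parted by spaces: the turn, a rotation vector about the tool's x, y, z in degrees, then the shift along the tool's x, y, z in cm, then the closure in counts, from 0 (fully open) to 255 (shut). In form: rx ry rz x y z claw; .... A call has 1 to 10 rows; each row shifts and turns the commanded pose from where the row before left it, along the tool's axes as they then stand; what a row does not reach is not made up. A row lasts 1/12 s, in which the tool goes at most 41.7 mm and 7.16 degrees, less where a joint would pass 70% of its speed; a pose out of reach is approached as far as the arm can. A call with a gripper value outside its range is refused whole. The fingers move at their own pace and stop on an object; "grip_force" is the grip in N (left out, the last holds). Time passes only in rows, so rows that do not move let the fingers close. It gives the time, the measured TCP pose, the force, the opening and the grip force at its end, in the units of the state.
- env.observe(): the state, without advancing time (a new reading comes with each control period).
- imaging.get_image(name): name is "scene" or "side" or "wrist"; returns a dict with "pixels" (420x560x3 uint8, red, green, blue), "depth" (420x560 float32, m along the optical axis (not along the pixel's ray), 0 where there is no reading), "fov_y" (degrees; the focal length in pixels is half the picture's height over the tangent of half this angle, whatever the lens; pixels are square), "cx", "cy" (the principal point, pixels), "distortion" ([k1, k2, p1, p2, k3] as OpenCV has them; the pictures are not rectified), "world_from_camera" (4x4, takes a point from camera to world coordinates). Camera axes: x right, y down, z forward; pixel columns grow to the right and rows downward; lengths in m; the calibration is good to about 2 mm. A picture is of the moment at which its call begins.
- job.close_job(): hands the job in; it is judged then, once.
Trained networks look in the newest picture that a camera, given by its name, has taken for a name from the list of things; names that differ only in an ending like _2 or _b are one class to them, and where a whole thing is asked for, a point or a joint stands for the part that bears it (a point fixed in the world has none). Each returns a list of dicts, best first, with "confidence" (0 to 1); they miss things now and then, are a little off and sometimes report something else, mostly with a low value. They report only what shows in the picture. A call takes as long as a camera call.
- models.outline_of(camera, query): "region" (420x560 bool, what is visible of it) and "bbox" ([centre column, centre row, width, height] in pixels, round what is visible of it).
- models.tip_of(camera, query): "at" ([column, row] in pixels: a listed point, or the origin of a listed thing).
The state is a dict: "time_s": time; "q": joint angles; "qvel": joint speeds; "joint_efforts": joint torques, N m; "position": TCP position; "tool_rot": TCP orientation; "ft_force": force on the tool from outside, world axes, zero at the start; "wrist_torque": the same for the moment, N m; "grip_width": finger opening in m; "gripper_force": force on a finger pad.
Only numpy, scipy, OpenCV 4.12 (cv2) and the standard library are available. Lean on these libraries where they do the work, as an engineer would, in place of code of your own. Each camera call takes 0.05 s, during which the arm holds its last target. There are 200 camera calls.

## Working session

There is one attempt and no reset: what is moved stays moved. The work goes in short steps, Python scripts to look and compute and a tool call to move; the robot and the scene stay as the last step left them, time stands still between calls to the robot, and variables do not carry over. Pictures are saved under pics/ and viewed, at most 10 in all, crops included, and the job is handed in when it is done.

Besides the shell and the picture viewer there is one more tool, called after "Call:" as name(argument=value, ...) on one line, values as JSON. jog_arm: Moves the arm, as the interface text tells. Its arguments: {"type":"object","properties":{"plan":{"type":"string"},"grip_force":{"type":"number"}},"required":["plan"]}

```bash
mkdir -p pics; cat > h.py <<'E'
import numpy as np, cv2
from rig import env, imaging, job, models
def K(im):
    f=im["pixels"].shape[0]/2/np.tan(np.radians(im["fov_y"])/2)
    return np.array([[f,0,im["cx"]],[0,f,im["cy"]],[0,0,1.]])
def ray(im,uv):
    p=cv2.undistortPoints(np.array(uv,float).reshape(-1,1,2),K(im),np.array(im["distortion"],float),None,None,None,(3,50,1e-9)) if False else cv2.undistortPoints(np.array(uv,float).reshape(-1,1,2),K(im),np.array(im["distortion"],float))
    return np.c_[p[:,0,:],np.ones(len(p))]
def toworld(im,uv,d):
    T=np.array(im["world_from_camera"]); c=ray(im,uv)*np.array(d).reshape(-1,1)
    return c@T[:3,:3].T+T[:3,3]
def onplane(im,uv,z):
    T=np.array(im["world_from_camera"]); r=ray(im,uv)@T[:3,:3].T
    return T[:3,3]+r*((z-T[2,3])/r[:,2:3])
def cloud(im,reg):
    v,u=np.nonzero(reg&(im["depth"]>0)); return toworld(im,np.c_[u,v],im["depth"][v,u])
E
cat > a.py <<'E'
from h import *
np.set_printoptions(precision=4,suppress=True)
pics=[]
Z={'tape_center':.052,'cradle_seat':.003,'cradle_front':.003,'flux_bottle_center':.047,'cleaner_bottle_center':.041,'relay_center':.012}
for c in ['scene','side']:
    im=imaging.get_image(c); pics.append(im["pixels"])
    print(c,np.array(im["world_from_camera"])[:3,3])
    for n,z in Z.items():
        for t in models.tip_of(c,n)[:2]: print(n,'tip',round(t['confidence'],2),np.round(t['at']),onplane(im,[t['at']],z)[0])
        for o in models.outline_of(c,n)[:1]:
            p=cloud(im,o['region']); 
            if len(p): print('   outl',round(o['confidence'],2),np.round(o['bbox']),len(p),np.percentile(p,[2,50,98],axis=0).ravel())
for c,p in zip('ab',pics): cv2.imwrite(f'pics/{c}.png',p[:,:,::-1])
E
python3 a.py
```

```text
scene [0.059  0.4735 0.645 ]
tape_center tip 0.74 [342. 226.] [0.4944 0.0369 0.052 ]
tape_center tip 0.42 [310. 213.] [0.566  0.0715 0.052 ]
   outl 0.83 [342. 228.  52.  50.] 1851 [ 0.4634 -0.0066  0.0006  0.4799  0.0476  0.0663  0.5149  0.0931  0.1033]
cradle_seat tip 0.62 [309. 216.] [0.6018 0.0463 0.003 ]
   outl 0.58 [305. 220.  53.  55.] 1714 [ 0.5328 -0.0199  0.0004  0.6174  0.0667  0.003   0.675   0.1122  0.022 ]
cradle_front tip 0.6 [325. 235.] [0.5264 0.0525 0.003 ]
cradle_front tip 0.25 [256. 222.] [0.6519 0.1668 0.003 ]
   outl 0.88 [304. 219.  66.  59.] 1773 [ 0.5305 -0.0225  0.0003  0.6163  0.066   0.003   0.6746  0.1121  0.0223]
flux_bottle_center tip 0.83 [359. 186.] [ 0.5865 -0.0944  0.047 ]
flux_bottle_center tip 0.58 [263. 262.] [0.5032 0.2345 0.047 ]
   outl 0.96 [357. 192.  20.  31.] 356 [ 0.5601 -0.1015  0.0044  0.5725 -0.0796  0.0374  0.5903 -0.0671  0.0778]
cleaner_bottle_center tip 0.95 [255. 221.] [0.6213 0.1853 0.041 ]
   outl 0.3 [359. 192.  17.  30.] 291 [ 0.5601 -0.0954  0.0064  0.5719 -0.0787  0.037   0.5866 -0.0671  0.071 ]
relay_center tip 0.47 [264. 
[... 449 characters left out ...]
.0004  0.5968  0.0308  0.0027  0.6762  0.1072  0.0217]
cradle_front tip 0.94 [250. 270.] [0.522  0.0513 0.003 ]
cradle_front tip 0.58 [278. 318.] [ 0.5769 -0.0632  0.003 ]
   outl 0.89 [290. 273.  84.  63.] 4054 [ 0.5281 -0.0285  0.0002  0.5986  0.0304  0.0027  0.6765  0.1089  0.0217]
flux_bottle_center tip 0.66 [281. 318.] [ 0.5817 -0.0922  0.047 ]
   outl 0.85 [281. 320.  23.  39.] 700 [ 0.563  -0.1099  0.0054  0.5816 -0.0993  0.0421  0.6012 -0.0821  0.0877]
cleaner_bottle_center tip 0.59 [293. 214.] [0.6154 0.1728 0.041 ]
relay_center tip 0.59 [252. 213.] [0.5247 0.2119 0.012 ]
   outl 0.67 [257. 215.  12.  16.] 163 [ 0.5162  0.1983 -0.0002  0.5277  0.2028  0.0203  0.5389  0.2249  0.0248]
```

```bash
cat > b.py <<'E'
from h import *
np.set_printoptions(precision=4,suppress=True)
big=[]
for c in ['scene','side']:
    im=imaging.get_image(c)
    big.append(cv2.resize(im["pixels"][150:350,180:430],None,fx=3,fy=3,interpolation=cv2.INTER_CUBIC))
    p=cloud(im,models.outline_of(c,'tape_center')[0]['region'])
    q=p[(p[:,2]<.095)&(p[:,2]>.01)]
    # axis direction a: the extent along a should be 48 mm and across 104: minAreaRect in plan
    r=cv2.minAreaRect((p[:,:2]*1000).astype(np.float32)); print(c,'tape rect',r)
    if c=='scene':
        f=q[q[:,0]<.485]
        best=cv2.fitLine((f[:,:2]*1000).astype(np.float32),cv2.DIST_HUBER,0,.01,.01).ravel(); print('face line',best,len(f))
    o=models.outline_of(c,'cradle_front')[0]['region']; o=cv2.erode(o.astype(np.uint8),np.ones((2,2)))>0
    p=cloud(im,o); t=p[(p[:,2]>.018)&(p[:,2]<.026)]
    print('cradle rect',cv2.minAreaRect((p[:,:2]*1000).astype(np.float32)),'fence',cv2.minAreaRect((t[:,:2]*1000).astype(np.float32)))
    b=t[t[:,0]>.655]; print('back line',len(b),b.mean(0),cv2.fitLine((b[:,:2]*1000).astype(np.float32),cv2.DIST_HUBER,0,.01,.01).ravel())
cv2.imwrite('pics/c.png',np.vstack([cv2.resize(b[:,:,::-1],(375,300)) for b in big])) if 0 else [cv2.imwrite(f'pics/c{i}.png',b[:,:,::-1]) for i,b in enumerate(big)]
E
python3 b.py
```

```text
scene tape rect ((520.3432006835938, 3.1903457641601562), (107.58895874023438, 205.35073852539062), 40.94767379760742)
face line [  0.0578   0.9983 467.3411  44.4197] 833
cradle rect ((591.626708984375, 44.543365478515625), (137.24819946289062, 164.42726135253906), 85.19500732421875) fence ((649.839599609375, 42.12554931640625), (123.71282196044922, 41.9480094909668), 86.78279113769531)
back line 39 [0.6636 0.0432 0.0203] [  0.0332  -0.9994 664.7483  42.2669]
side tape rect ((481.5005798339844, 70.67281341552734), (72.6773681640625, 174.1925048828125), 6.91707706451416)
cradle rect ((602.7975463867188, 11.812370300292969), (207.62001037597656, 154.90147399902344), 85.85506439208984) fence ((652.632080078125, 35.73242950439453), (124.5885238647461, 44.866477966308594), 85.64476776123047)
back line 153 [0.6669 0.0376 0.0213] [  0.001    1.     668.2203  36.8035]
```

View pics/a.png

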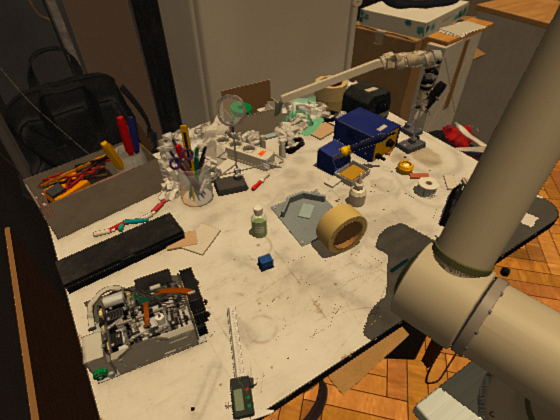

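View pics/c1.png

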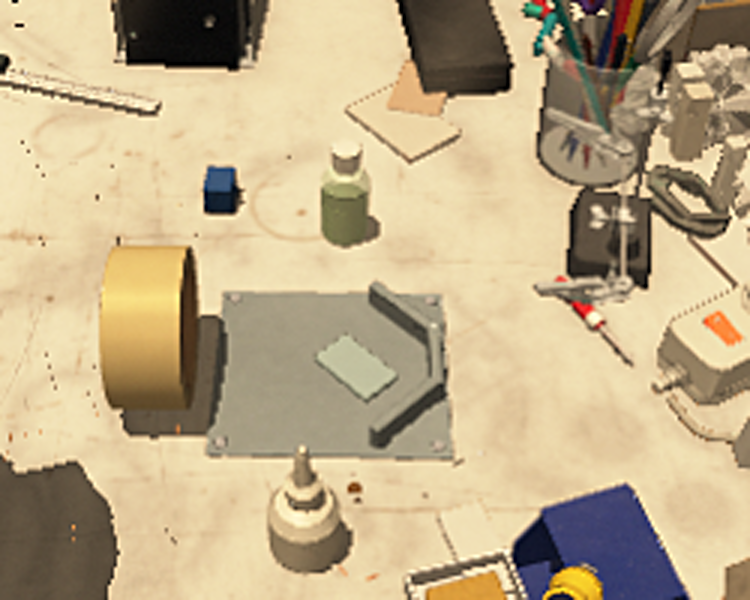

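```bash
python3 -c "
from h import *
s=env.observe();R=np.array(s['tool_rot']);print(R.round(3),s['position'],s['time_s'],s['grip_width'])
a=np.radians(-4)
x=np.array([np.cos(a),np.sin(a),0]);z=np.array([0,0,-1.]);
for sg in (1,-1):
  G=np.c_[sg*x,np.cross(z,sg*x),z]
  print(np.degrees(cv2.Rodrigues(R.T@G)[0].ravel()))
d=np.array([.405,.045,.23])-s['position'];print(d, 100*R.T@d)
"
```

```text
[[ 0.898  0.44  -0.   ]
 [ 0.44  -0.898 -0.   ]
 [-0.     0.    -1.   ]] [ 0.24210204 -0.49382619  0.23133403] 1.6 0.08519219903570514
[4.00799958e-04 1.99615855e-04 3.01165890e+01]
[-2.67275792e-04  5.36651389e-04 -1.49883411e+02]
[ 0.16289796  0.53882619 -0.00133403] [ 38.34569463 -41.21045885   0.13296863]
```

Call:
jog_arm(plan="0 0 6 0 0 0 130; 0 0 6 0 0 0 130; 0 0 6 0 0 0 130; 0 0 6 0 0 0 130; 0 0 6 0 0 0 130; 0 0 0 0.8 -2 0 130; 0 0 0 0.8 -3.6 0 130; 0 0 0 0.8 -3.6 0 130; 0 0 0 0.8 -3.6 0 130; 0 0 0 0.8 -3.6 0 130")

```text
time_s: 2.43
position: [0.2932, -0.3313, 0.2313]
tool_rot: [[0.998, -0.068, 0.0], [-0.068, -0.998, -0.0], [0.0, 0.0, -1.0]]
ft_force: [0.6, 0.2, -0.1]
grip_width: 0.0418
gripper_force: 0.0
```

Call:
jog_arm(plan="0 0 0 0.8 -3.6 0 130; 0 0 0 0.8 -3.6 0 130; 0 0 0 0.8 -3.6 0 130; 0 0 0 0.8 -3.6 0 130; 0 0 0 0.8 -3.6 0 130; 0 0 0 0.8 -3.6 0 130; 0 0 0 0.8 -3.6 0 130; 0 0 0 0.8 -3.6 0 130; 0 0 0 0.8 -3.6 0 130; 0 0 0 0.8 -3.6 0 130")

```text
time_s: 3.27
position: [0.3974, 0.0227, 0.2316]
tool_rot: [[0.998, -0.068, 0.001], [-0.068, -0.998, -0.0], [0.001, 0.0, -1.0]]
ft_force: [1.5, -0.7, 0.1]
grip_width: 0.0421
gripper_force: 0.0
```

Call:
jog_arm(plan="0 0 0 0 -1.5 3 130; 0 0 0 0 0 3.5 130; 0 0 0 0 0 3.5 130; 0 0 0 0 0 3 130; 0 0 0 0 0 2.1 130; 0 0 0 0 0 0 130; 0 0 0 0 0 0 130")

```text
time_s: 3.85
position: [0.3983, 0.0358, 0.0804]
tool_rot: [[0.998, -0.068, -0.002], [-0.068, -0.998, 0.0], [-0.002, -0.0, -1.0]]
ft_force: [-0.1, 0.5, 0.1]
grip_width: 0.0421
gripper_force: 0.0
```

```bash
python3 -c "
from h import *
im=imaging.get_image('side');cv2.imwrite('pics/d.png',cv2.resize(im['pixels'][150:350,150:400],None,fx=3,fy=3)[:,:,::-1])
print(env.observe()['position'])
p=toworld(im,[[u,v] for v in range(150,320) for u in range(180,260)],im['depth'][150:320,180:260].ravel())
p=p[(abs(p[:,2]-.08)<.01)]
print(np.round(p[p[:,0]<.45],3)[:12])"
```

```text
[0.39892659 0.03564886 0.08119845]
[[0.446 0.384 0.074]
 [0.448 0.384 0.074]
 [0.448 0.381 0.073]
 [0.41  0.064 0.088]
 [0.41  0.062 0.088]
 [0.41  0.061 0.086]
 [0.398 0.055 0.09 ]
 [0.399 0.058 0.087]
 [0.401 0.056 0.088]
 [0.403 0.058 0.087]
 [0.405 0.058 0.087]
 [0.407 0.056 0.089]]
```

View pics/d.png

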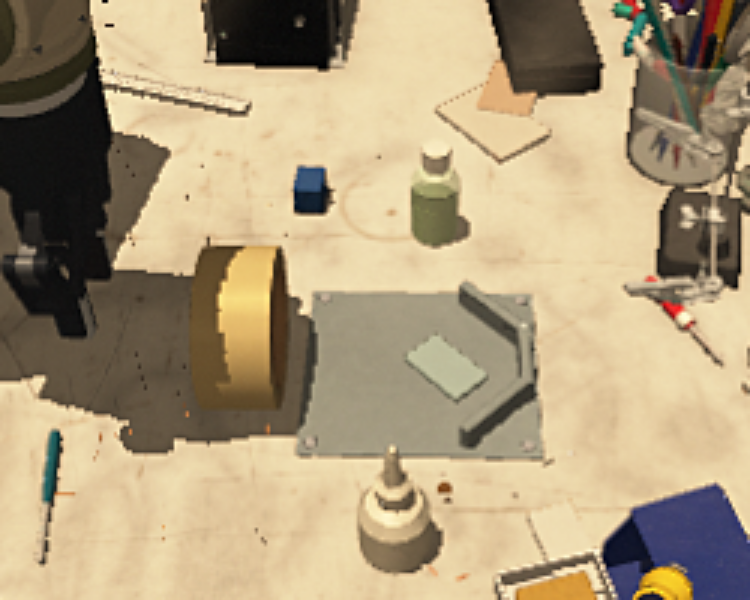

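Call:
jog_arm(plan="0 0 0 1 -0.9 0 130; 0 0 0 2 0 0 130; 0 0 0 2 0 0 130; 0 0 0 1 0 0 130; 0 0 0 1 0 0 130; 0 0 0 1 0 0 130; 0 0 0 1 0 0 130; 0 0 0 1 0 0 130")

```text
time_s: 4.57
position: [0.5001, 0.0378, 0.0825]
tool_rot: [[0.998, -0.068, 0.004], [-0.068, -0.998, -0.001], [0.004, 0.0, -1.0]]
ft_force: [0.1, -0.0, 0.1]
grip_width: 0.042
gripper_force: 0.0
```

```bash
python3 -c "
from h import *
im=imaging.get_image('side');cv2.imwrite('pics/e.png',cv2.resize(im['pixels'][150:350,150:400],None,fx=3,fy=3)[:,:,::-1])
print(env.observe()['position'])"
```

```text
[0.50187295 0.03748976 0.08257465]
```

View pics/e.png

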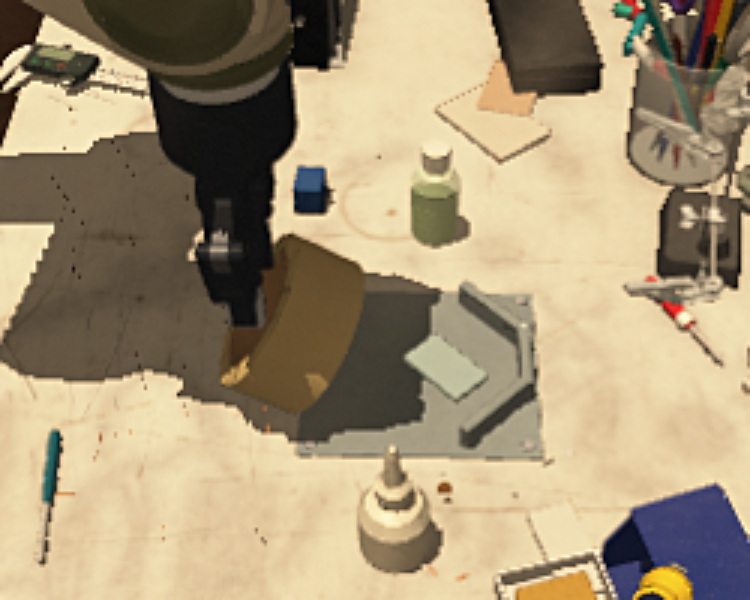

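Roll is tilted about 35–40° towards the cradle; the fingers are at (245,320). A bit more push, then let it fall.

Call:
jog_arm(plan="0 0 0 1 0 0 130; 0 0 0 1 0 0 130; 0 0 0 0 0 0 130; 0 0 0 -3 0 0 130; 0 0 0 -3 0 0 130; 0 0 0 -3 0 0 130; 0 0 0 0 0 0 130;0 0 0 0 0 0 130")

```text
time_s: 5.28
position: [0.4279, 0.0429, 0.0815]
tool_rot: [[0.998, -0.068, 0.001], [-0.068, -0.998, -0.0], [0.001, 0.0, -1.0]]
ft_force: [1.4, 0.9, 0.4]
grip_width: 0.042
gripper_force: 0.0
```

```bash
cat > m.py <<'E'
import sys
from h import *
np.set_printoptions(precision=4,suppress=True)
for c in ['side','scene']:
    im=imaging.get_image(c)
    if c=='side': cv2.imwrite(f'pics/{sys.argv[1]}.png',cv2.resize(im['pixels'][150:350,150:400],None,fx=3,fy=3)[:,:,::-1])
    for t in models.tip_of(c,'tape_center')[:1]: print(c,t['confidence'],onplane(im,[t['at']],.027)[0])
    for o in models.outline_of(c,'tape_center')[:1]:
        p=cloud(im,o['region']); t=p[(p[:,2]>.044)&(p[:,2]<.058)]
        h=cv2.convexHull((t[:,:2]*1000).astype(np.float32)); print(len(t),np.percentile(t,[1,50,99],axis=0),cv2.minEnclosingCircle(h),cv2.fitEllipse(h))
s=env.observe();print(s['position'],s['time_s'])
E
python3 m.py f
```

```text
side 0.74 [0.5745 0.0322 0.027 ]
1061 [[ 0.525  -0.0131  0.0444]
 [ 0.5753  0.029   0.0503]
 [ 0.6229  0.0873  0.0527]] ((574.885986328125, 38.61684036254883), 53.637081146240234) ((575.1617431640625, 37.56120300292969), (101.99486541748047, 105.11510467529297), 161.3790283203125)
scene 0.9 [0.582  0.0416 0.027 ]
608 [[ 0.523  -0.0073  0.0442]
 [ 0.5749  0.0498  0.0504]
 [ 0.6227  0.0913  0.0529]] ((575.0753173828125, 40.686126708984375), 53.19245147705078) ((574.7592163085938, 41.21843719482422), (100.7424545288086, 105.6185073852539), 66.53459167480469)
[0.4296 0.0426 0.0804] 5.5833
```

View pics/f.png

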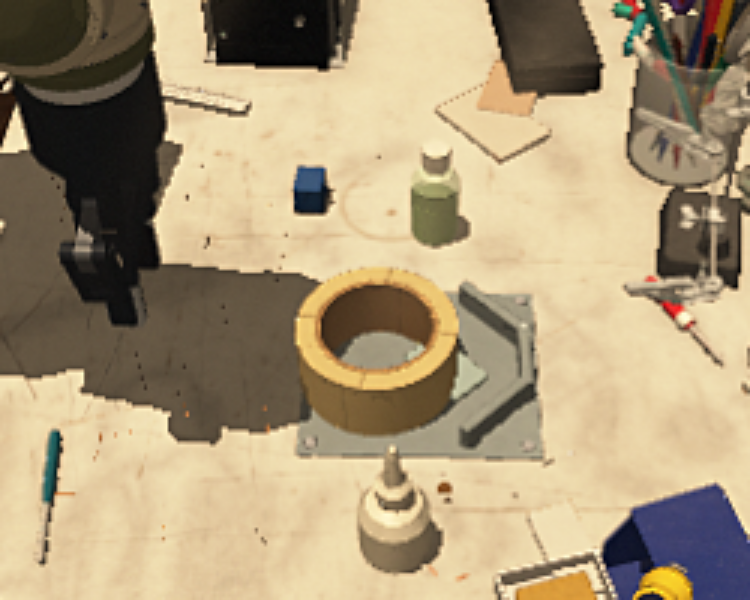

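Call:
jog_arm(plan="0 0 0 0 -0.7 3 130; 0 0 0 0 0 2.5 130; 0 0 0 2 0 0.6 130; 0 0 0 3 0 0 130; 0 0 0 2.5 0 0 130; 0 0 0 1 0 0 130; 0 0 0 0.8 0 0 130; 0 0 0 0.8 0 0 130; 0 0 0 0.6 0 0 130; 0 0 0 0 0 0 130")

```text
time_s: 6.42
position: [0.537, 0.0424, 0.0193]
tool_rot: [[0.998, -0.068, 0.001], [-0.068, -0.998, -0.0], [0.001, 0.0, -1.0]]
ft_force: [-0.3, 0.6, 0.7]
grip_width: 0.0421
gripper_force: 0.0
```

Call:
jog_arm(plan="0 0 0 0.5 0 0 130; 0 0 0 0.5 0 0 130; 0 0 0 0 0 0 130")

```text
time_s: 6.67
position: [0.5469, 0.0417, 0.0194]
tool_rot: [[0.998, -0.068, 0.001], [-0.068, -0.998, -0.0], [0.001, 0.0, -1.0]]
ft_force: [-0.2, 0.9, -0.9]
grip_width: 0.0416
gripper_force: 0.0
```

```bash
python3 m.py g
```

```text
side 0.83 [0.6054 0.0339 0.027 ]
1069 [[ 0.5588 -0.0143  0.0443]
 [ 0.6071  0.0276  0.0504]
 [ 0.6546  0.0864  0.0529]] ((605.7976684570312, 37.240230560302734), 53.53097152709961) ((605.57763671875, 36.54663848876953), (101.04450988769531, 106.53617858886719), 170.2789306640625)
scene 0.64 [0.5923 0.0438 0.027 ]
314 [[0.5526 0.0131 0.0443]
 [0.6191 0.0609 0.0503]
 [0.6547 0.0903 0.053 ]] ((595.303466796875, 46.36842727661133), 62.1467399597168) ((597.4686889648438, 46.61210632324219), (90.27154541015625, 120.0626449584961), 79.46314239501953)
[0.546  0.0418 0.0194] 6.9667
```

View pics/g.png

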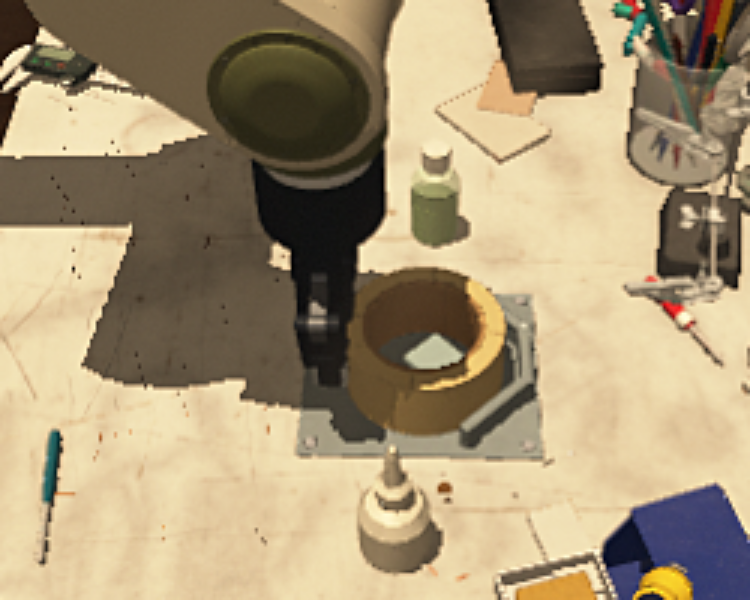

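Call:
jog_arm(plan="0 0 0 0.2 0 0 130; 0 0 0 0.2 0 0 130; 0 0 0 0 0 0 130")

```text
time_s: 7.22
position: [0.5502, 0.0415, 0.0193]
tool_rot: [[0.998, -0.068, -0.0], [-0.068, -0.998, 0.0], [-0.0, -0.0, -1.0]]
ft_force: [-1.0, -0.9, 0.9]
grip_width: 0.0416
gripper_force: 0.4
```

Call:
jog_arm(plan="0 0 0 0.2 0 0 130; 0 0 0 0 0 0 130; 0 0 0 0 0 0 130")

```text
time_s: 7.47
position: [0.5521, 0.0414, 0.0193]
tool_rot: [[0.998, -0.068, 0.0], [-0.068, -0.998, 0.0], [0.0, -0.0, -1.0]]
ft_force: [-0.8, 0.3, 0.3]
grip_width: 0.0417
gripper_force: 0.6
```

Call:
jog_arm(plan="0 0 0 0.1 0 0 130; 0 0 0 0 0 0 130; 0 0 0 0 0 0 130")

```text
time_s: 7.72
position: [0.5522, 0.0415, 0.0192]
tool_rot: [[0.998, -0.068, -0.002], [-0.068, -0.998, 0.0], [-0.002, -0.0, -1.0]]
ft_force: [-5.1, -0.9, 2.1]
grip_width: 0.0419
gripper_force: 2.5
```

Call:
jog_arm(plan="0 0 0 0.1 0 0 130; 0 0 0 0 0 0 130; 0 0 0 0 0 0 130")

```text
time_s: 7.97
position: [0.5524, 0.0415, 0.0192]
tool_rot: [[0.998, -0.068, -0.004], [-0.068, -0.998, 0.0], [-0.004, -0.0, -1.0]]
ft_force: [-9.5, 0.2, 5.2]
grip_width: 0.042
gripper_force: 4.3
```

Call:
jog_arm(plan="0 0 0 0.1 0 0 130; 0 0 0 0 0 0 130; 0 0 0 0 0 0 130")

```text
time_s: 8.22
position: [0.5524, 0.0416, 0.0192]
tool_rot: [[0.998, -0.068, -0.006], [-0.068, -0.998, 0.001], [-0.006, -0.0, -1.0]]
ft_force: [-12.4, 1.7, 8.5]
grip_width: 0.0416
gripper_force: 6.2
```

The fences have stopped it. Backing away.

Call:
jog_arm(plan="0 0 0 -0.3 0 0 130; 0 0 0 -1 0 0 130; 0 0 0 -3 0 0 130; 0 0 0 -3 0 0 130; 0 0 0 -3 0 -1 130; 0 0 0 -2 0 -3.5 130; 0 0 0 -1 0 -3.5 130; 0 0 0 0 0 -3.5 130; 0 0 0 0 0 0 130; 0 0 0 0 0 0 130")

```text
time_s: 9.05
position: [0.4235, 0.05, 0.136]
tool_rot: [[0.998, -0.068, 0.006], [-0.068, -0.998, -0.001], [0.006, 0.001, -1.0]]
ft_force: [0.0, 0.3, 0.5]
grip_width: 0.0421
gripper_force: 0.0
```

```bash
python3 m.py k
```

```text
side 0.58 [0.6125 0.0361 0.027 ]
1094 [[ 0.5607 -0.0144  0.0444]
 [ 0.61    0.0289  0.0503]
 [ 0.6592  0.0862  0.0528]] ((609.8600463867188, 36.90952682495117), 52.954341888427734) ((610.12109375, 36.652870178222656), (103.01427459716797, 105.29253387451172), 165.38809204101562)
scene 0.83 [0.6174 0.0368 0.027 ]
632 [[ 0.5581 -0.0106  0.0444]
 [ 0.6053  0.0411  0.0503]
 [ 0.6592  0.0897  0.0529]] ((610.1085205078125, 39.105316162109375), 54.60939025878906) ((609.2053833007812, 38.71804428100586), (103.0844497680664, 106.41641235351562), 60.61411666870117)
[0.4221 0.0502 0.1334] 9.35
```

View pics/k.png

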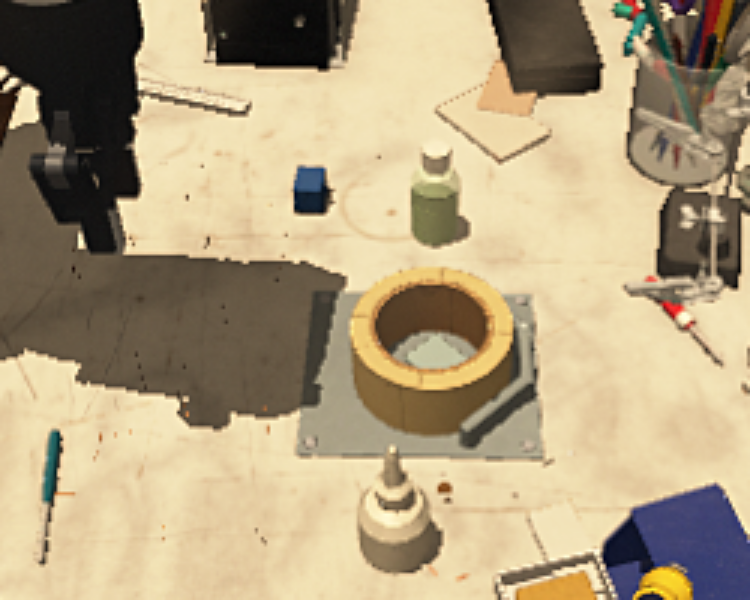

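The two spread fingers held the roll sideways, so it may not have centred against the fences. I'll push once more with shut fingers, which let it centre itself.

Call:
jog_arm(plan="0 0 0 0 -0.4 3.5 255; 0 0 0 0 0 3.5 255; 0 0 0 0 0 3 255; 0 0 0 2 0 1.2 255; 0 0 0 3 0 0 255; 0 0 0 3 0 0 255; 0 0 0 2 0 0 255; 0 0 0 1 0 0 255; 0 0 0 0.5 0 0 255; 0 0 0 0 0 0 255")

```text
time_s: 10.18
position: [0.5377, 0.0463, 0.0215]
tool_rot: [[0.998, -0.068, -0.001], [-0.068, -0.998, 0.0], [-0.001, -0.0, -1.0]]
ft_force: [-0.4, -0.2, -0.3]
grip_width: -0.0
gripper_force: 0.0
```

Call:
jog_arm(plan="0 0 0 0.4 0 0 255; 0 0 0 0.3 0 0 255; 0 0 0 0.2 0 0 255; 0 0 0 0.1 0 0 255; 0 0 0 0 0 0 255")

```text
time_s: 10.6
position: [0.5473, 0.0457, 0.0224]
tool_rot: [[0.998, -0.068, 0.0], [-0.068, -0.998, 0.0], [0.0, -0.0, -1.0]]
ft_force: [-0.2, 0.3, -0.1]
grip_width: 0.0001
gripper_force: 0.0
```

Call:
jog_arm(plan="0 0 0 0.2 0 0 255; 0 0 0 0.1 0 0 255; 0 0 0 0 0 0 255")

```text
time_s: 10.85
position: [0.548, 0.0459, 0.0222]
tool_rot: [[0.998, -0.067, -0.006], [-0.067, -0.998, 0.001], [-0.006, -0.0, -1.0]]
ft_force: [-9.4, 1.0, 7.2]
grip_width: 0.0002
gripper_force: 4.8
```

Call:
jog_arm(plan="0 0 0 0.1 0 0 255; 0 0 0 0 0 0 255; 0 0 0 0 0 0 255")

```text
time_s: 11.1
position: [0.5481, 0.046, 0.0222]
tool_rot: [[0.998, -0.067, -0.008], [-0.067, -0.998, 0.001], [-0.008, -0.0, -1.0]]
ft_force: [-13.1, 0.6, 9.8]
grip_width: 0.0001
gripper_force: 6.7
```

Call:
jog_arm(plan="0 0 0 0.1 0 0 255; 0 0 0 0 0 0 255; 0 0 0 0 0 0 255")

```text
time_s: 11.35
position: [0.5481, 0.0462, 0.0222]
tool_rot: [[0.998, -0.067, -0.01], [-0.067, -0.998, 0.001], [-0.01, -0.0, -1.0]]
ft_force: [-17.5, 0.8, 11.4]
grip_width: 0.0002
gripper_force: 8.6
```

Call:
jog_arm(plan="0 0 0 0.1 0 0 255; 0 0 0 0 0 0 255; 0 0 0 0 0 0 255")

```text
time_s: 11.6
position: [0.5482, 0.0463, 0.0222]
tool_rot: [[0.998, -0.067, -0.012], [-0.067, -0.998, 0.001], [-0.012, -0.001, -1.0]]
ft_force: [-20.8, 2.4, 15.5]
grip_width: 0.0002
gripper_force: 10.6
```

Call:
jog_arm(plan="0 0 0 -0.5 0 0 255; 0 0 0 -1 0 0 255; 0 0 0 -3 0 0 255; 0 0 0 -3 0 0 255; 0 0 0 -3 0 -1 255; 0 0 0 -2 0 -3.5 255; 0 0 0 -1 0 -3.5 255; 0 0 0 0 0 -3.5 255; 0 0 0 0 0 0 255; 0 0 0 0 0 0 255")

```text
time_s: 12.43
position: [0.4193, 0.0544, 0.1389]
tool_rot: [[0.998, -0.068, 0.005], [-0.068, -0.998, -0.001], [0.005, 0.0, -1.0]]
ft_force: [-0.3, 0.3, -0.8]
grip_width: -0.0001
gripper_force: 0.0
```

```bash
python3 m.py l; python3 -c "
from h import *
im=imaging.get_image('scene');cv2.imwrite('pics/s.png',cv2.resize(im['pixels'][160:300,220:400],None,fx=4,fy=4,interpolation=cv2.INTER_CUBIC)[:,:,::-1])
for c in ['scene','side']:
  im=imaging.get_image(c)
  for n,z in [('flux_bottle_center',.047),('cleaner_bottle_center',.041),('relay_center',.012)]:
    for t in models.tip_of(c,n)[:1]: print(n,onplane(im,[t['at']],z)[0].round(3))
"
```

```text
side 0.88 [0.61  0.034 0.027]
1043 [[ 0.5608 -0.0142  0.0444]
 [ 0.6087  0.0277  0.0504]
 [ 0.6586  0.0856  0.0528]] ((610.7291870117188, 36.229835510253906), 52.51546096801758) ((609.7625732421875, 36.019222259521484), (102.15960693359375, 103.80205535888672), 18.964984893798828)
scene 0.96 [0.6048 0.0431 0.027 ]
636 [[ 0.5588 -0.0106  0.0444]
 [ 0.6052  0.042   0.0503]
 [ 0.6596  0.0897  0.053 ]] ((609.1422729492188, 38.00249481201172), 53.6108283996582) ((609.818603515625, 38.83796691894531), (102.92574310302734, 106.35501098632812), 45.46479415893555)
[0.4183 0.0545 0.1363] 12.7333
cleaner_bottle_center [0.619 0.185 0.041]
relay_center [0.527 0.216 0.012]
flux_bottle_center [ 0.579 -0.092  0.047]
cleaner_bottle_center [0.617 0.166 0.041]
relay_center [0.527 0.213 0.012]
```

View pics/s.png

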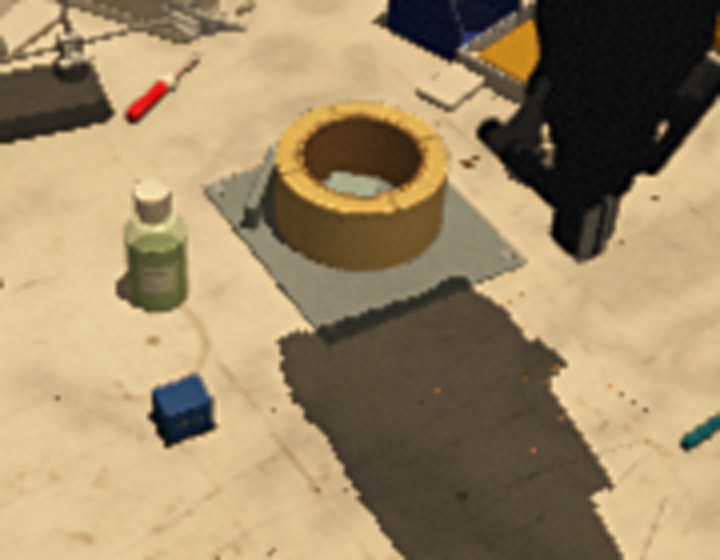

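View pics/l.png

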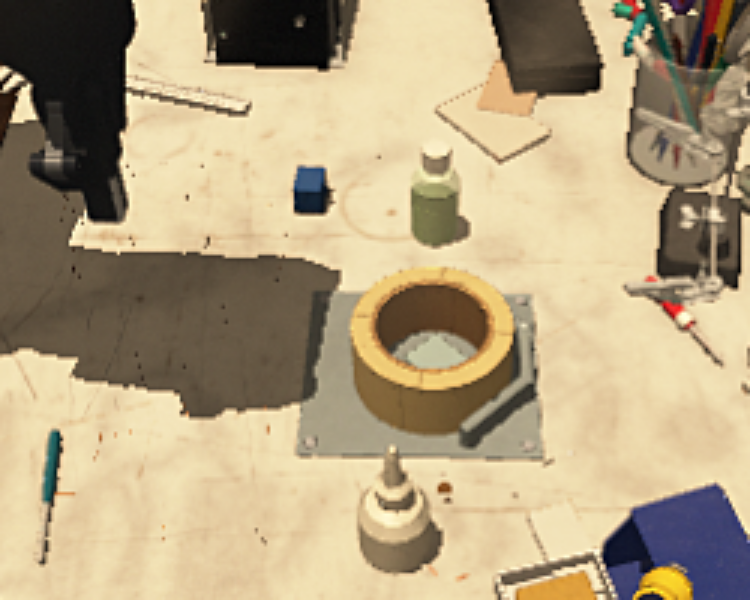

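```bash
python3 -c "
from rig import job
print(job.close_job())"
```

```text
the job is handed in; nothing more can be done
None
```

The tape roll was tipped over towards the cradle, pushed flat until its fences stopped it, and left there with the arm clear; in the last pictures both bottles and the relay stand where they were, and the job is handed in (about 13 s on the clock; no verdict was returned).

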